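# Change the label roll on the dispenser

## Robot

A 7-joint arm with a two-finger parallel gripper is mounted at the origin on the work surface. World frame = base frame: x ahead of the robot, y to its left, z up, the work surface at z = 0. Lengths are in m, angles in rad, forces in N, time in s.
With the tool pointing down it reaches from about 0.35 to 0.9 m from the base axis. Payload 8.1 kg.
Tool frame: the origin (TCP) lies on the mounting face of the last link; the fingertips stand 173 mm ahead of it and the grasp point (between the pads) lies 155 mm ahead of it; z points along the fingers, y is the line along which they close (so a half turn about z gives the same grasp; the last joint's range is limited). The gripper opens to 85 mm and grips with 20 to 120 N. Pads are 22 mm wide; open, the fingers measure 114 mm over their backs; the gripper's body (76 mm by 85 mm) begins 54 mm behind the grasp point. The pads swing forward as they close: fully open they stand 13 mm farther back than shut.
Start: joints at [1.136, 0.434, 0.025, 1.573, -0.012, 1.134, -0.075], TCP at [0.204, -0.591, 0.405] pointing down, gripper open.
Joint ranges: [-2.62, 2.62], [-0.44, 2.09], [-1.27, 1.32], [0.08, 2.57], [-1.32, 4.46], [0.12, 2], [-2.74, 2.74]. Speed limits (rad/s): [2.22, 2.22, 3.01, 3.01, 3.14, 3.14, 3.14].

## Interface

Orientations are given as a unit quaternion [x, y, z, w].
In Python, from cell import sensors, vision, workorder, look_for gives the robot as it stands.
- The arm moves only by the tool apply_moves, never from a script. Its argument "deltas" is a list that holds one entry, the list of rows, each a list of 7 numbers: the opening, from -1 (shut) to 1 (fully open), then the shift along the tool's x, y, z in units of 50 mm (1.0 is 50 mm), then the turn, a rotation vector about the tool's x, y, z in units of 8 degrees (1.0 is 8 degrees). A call has 1 to 12 rows; each row shifts and turns the commanded pose from where the row before left it, along the tool's axes as they then stand; what a row does not reach is not made up. A row lasts 1/10 s, in which the tool goes at most 50 mm and 8.59 degrees, less where a joint would pass 70% of its speed; a pose out of reach is approached as far as the arm can. A call is refused whole if a number of a shift passes 1 or a number of a turn 1, either way. A call with a gripper value outside its range is refused whole. The fingers move at their own pace and stop on an object; "force" is the grip in N (left out, the last holds). Time passes only in rows, so rows that do not move let the fingers close. It gives the time, the measured TCP pose, the force, the opening and the grip force at its end, in the units of the state.
- sensors.state(): the state, without advancing time (a new reading comes with each control period).
- vision.read_camera(name): name is "scene" or "top" or "wrist"; returns (picture, depth): 480x640x3 uint8, red, green, blue; 480x640 float32, m along the optical axis (not along the pixel's ray), 0 where there is no reading.
- vision.camera_info(name): a dict with "fx", "fy", "cx", "cy" (pixels), "k1" (the pictures are not rectified: a ray, as slopes to the right and down, at radius r is drawn at 1 + k1 r^2 times it, then the intrinsics apply), "rvec" (rotation vector, rad) and "tvec" (3), from world to camera coordinates, as OpenCV has them; the wrist camera has in their place "mount" (4x4, takes a point from camera to tool coordinates, whose origin is the TCP and whose axes are the flange's). Camera axes: x right, y down, z forward; pixel columns grow to the right and rows downward; lengths in m; the calibration is good to about 2 mm. A picture is of the moment at which its call begins: read the wrist's pose just before it. camera_info takes no time and is no camera call.
- workorder.job_done(): hands the job in; it is judged then, once.
Trained networks look in the newest picture that a camera, given by its name, has taken for a name from the list of things; names that differ only in an ending like _2 or _b are one class to them, and where a whole thing is asked for, a point or a joint stands for the part that bears it (a point fixed in the world has none). Each returns a list of dicts, best first, with "score" (0 to 1); they miss things now and then, are a little off and sometimes report something else, mostly with a low value. They report only what shows in the picture. A call takes as long as a camera call. They do not tell look-alikes from the thing itself.
- look_for(camera, query): "rect" ([left, top, width, height] in pixels, round what is visible of it).
The state is a dict: "t": time; "joints": joint angles; "dq": joint speeds; "tau": joint torques, N m; "tool_pos": TCP position; "ee_rot": TCP orientation; "contact_force": force on the tool from outside, world axes, zero at the start; "ft_torque": the same for the moment, N m; "finger_gap": finger opening in m; "grasp_force": force on a finger pad.
Only numpy, scipy, OpenCV 4.12 (cv2) and the standard library are available. Lean on these libraries where they do the work, as an engineer would, in place of code of your own. Each camera call takes 0.05 s, during which the arm holds its last target. There are 200 camera calls.

## Task

The label dispenser has run out: lift the empty cardboard core off its upright spindle and put it in the green tray, then take the new label roll from the leaning plywood cradle and slide it, collar up, fully down onto the spindle until it rests on the blue base plate. Hold the soft roll gently, keep hold of it until it is down, without dropping it or ramming it onto the dispenser, and leave the things standing around where they are.

Things in the scene. Friction and masses are not known exactly. Their poses are not given: they have to be found in the camera images.
- stand: label dispenser, fixed: blue base plate 150 x 120 x 15 mm with an upright steel spindle 20 mm thick rising to 110 mm above the table (its last 18 mm taper to 8 mm). Origin on the table under the spindle's axis; z up. A low wire guide bar, 100 mm long along y and 64 mm high, stands 72 mm from the axis on the +x side
- seat (a point): foot of the spindle: point on the spindle's axis at the top of the base plate, 15 mm above the table
- core: empty cardboard core, loose, a tube 110 mm long, 40 mm outside, 24 mm bore, 60 g. At the start it stands over the dispenser's spindle and hides it. Origin at the centre of its lower end, z along its axis
- core_mid (a point): middle of the empty core, on its axis, 55 mm from either end
- roll: new label roll, loose, about 0.3 kg: white paper with red bands, 76 mm diameter, 70 mm long, on a cardboard core 40 mm outside with a 24 mm bore right through; the core is flush at the foot and stands out 40 mm at the other end as a collar (110 mm in all). Origin at the centre of the foot, z along the axis to the collar. At the start it leans 30 degrees in the cradle, collar at the top
- roll_collar (a point): on the roll's axis in the collar, 92 mm from the foot (22 mm above the paper): a good place to grip
- rack: plywood cradle, fixed, board 150 x 130 mm; origin on the table at its centre, z up. It holds the roll in a V-shaped trough open to +x and above, with a sloping floor; the roll's axis leans 30 degrees from vertical towards the cradle's own -x. The trough's walls reach 60 mm along the roll from its foot, so the collar is free
- tray: green open tray for empties, fixed, 190 x 150 x 60 mm outside (x, y, z), walls and floor 5 mm; origin on the table at its centre
- jar_l: small jar with yellow lid, 48 mm diameter, 65 mm high, a bystander; origin at its foot
- jar_r: small jar with blue lid, 48 mm diameter, 65 mm high, a bystander; origin at its foot
- squeeze: yellow bottle, 60 mm diameter, 140 mm high, a bystander; origin at its foot
- carton: white takeaway box, 80 x 120 x 55 mm, a bystander; origin at the centre of its underside
- cup: blue cup, 80 mm diameter, 80 mm high, a bystander; origin at its foot
- turner: spatula lying flat, 280 mm long along its x, a bystander
- bowl: steel bowl, 110 mm diameter, 50 mm high, a bystander; origin at its foot
Things that resemble listed ones, but are neither listed nor needed, are in the scene too. There is more than one size of the stand; the job needs the larger. Of the things that look like the core, the smallest one is meant.

How it is judged:
By the outcome, as a careful person would: the job done as asked, in the order asked, and still so for the second after the job is handed in, with the robot touching nothing.
It also fails if it takes over 67 s, if anything falls off the work surface, if the arm or the gripper's body presses on something with over 40 N, if the wrist force passes 120 N, or if a joint passes its speed limit or range.

## Working session

There is one attempt and no reset: what is moved stays moved. The work goes in short steps, Python scripts to look and compute and a tool call to move; the robot and the scene stay as the last step left them, time stands still between calls to the robot, and variables do not carry over. Pictures are saved under pics/ and viewed, at most 10 in all, crops included, and the job is handed in when it is done.

Besides the shell and the picture viewer there is one more tool, called by a JSON object that holds its "api" and its "payload". apply_moves: Moves the arm, as the interface text tells. Its arguments: {"type":"object","properties":{"deltas":{"type":"array"},"force":{"type":"number"}},"required":["deltas"]}

```bash
ls; mkdir -p pics
cat > h.py <<'E'
import numpy as np, cv2
from scipy.spatial.transform import Rotation as R
from cell import sensors, vision, workorder, look_for
def cam(name, st=None):
    i=vision.camera_info(name); K=(i["fx"],i["fy"],i["cx"],i["cy"]); k1=i["k1"]
    if "mount" in i:
        T=np.eye(4); T[:3,:3]=R.from_quat(st["ee_rot"]).as_matrix(); T[:3,3]=st["tool_pos"]; T=T@np.array(i["mount"])
    else:
        T=np.eye(4); T[:3,:3]=R.from_rotvec(np.ravel(i["rvec"])).as_matrix(); T[:3,3]=np.ravel(i["tvec"]); T=np.linalg.inv(T)
    return K,k1,T
def und(c,u,v):
    (fx,fy,cx,cy),k1,T=c
    xd=(np.asarray(u,float)-cx)/fx; yd=(np.asarray(v,float)-cy)/fy; x,y=xd,yd
    for _ in range(10):
        s=1+k1*(x*x+y*y); x,y=xd/s,yd/s
    return x,y
def pts(c,u,v,d):
    x,y=und(c,u,v); T=c[2]; P=np.stack([x*d,y*d,d+0*x],-1)
    return P@T[:3,:3].T+T[:3,3]
def cloud(c,dep):
    v,u=np.mgrid[0:480,0:640]; return pts(c,u,v,dep)
def proj(c,P):
    (fx,fy,cx,cy),k1,T=c; Ti=np.linalg.inv(T); p=np.asarray(P)@Ti[:3,:3].T+Ti[:3,3]
    x=p[...,0]/p[...,2]; y=p[...,1]/p[...,2]; s=1+k1*(x*x+y*y)
    return np.stack([fx*x*s+cx,fy*y*s+cy],-1)
E
python3 - <<'E'
from h import *
s=sensors.state(); print(s)
for n in ["scene","top"]:
    im,d=vision.read_camera(n); cv2.imwrite(f"pics/{n}.png",im[...,::-1]); np.save(n+"_d.npy",d); np.save(n+"_im.npy",im)
    c=cam(n); X=cloud(c,d); print(n,c[2][:3,3].round(3),c[2][:3,2].round(2),"nodepth",(d==0).mean())
    for q in ["stand","core","roll","rack","tray","jar_l","squeeze","carton","cup","turner","bowl"]:
        for r in look_for(n,q):
            if r["score"]<.3: continue
            l,t,w,h=[int(a) for a in r["rect"]]; P=X[t:t+h,l:l+w].reshape(-1,3); P=P[d[t:t+h,l:l+w].ravel()>0]; m=X[t+h//2,l+w//2]
            print(q,round(r["score"],2),[l,t,w,h],m.round(3),"zmax",np.percentile(P[:,2],98).round(3) if len(P) else None)
E
```

```text
pics
{'t': 0.0, 'joints': array([ 1.13638393,  0.43522216,  0.02497137,  1.57410365, -0.01161795,
        1.1339986 , -0.07511962]), 'dq': array([ 1.56734179e-05,  1.67029332e-03, -6.09257464e-04, -3.30929445e-04,
       -6.40722432e-04,  3.98771455e-04,  8.44901139e-04]), 'tau': array([-8.03889125e-04, -6.70453691e+01,  1.02439988e+00, -3.16208875e+01,
        1.54264632e-02,  1.25362870e-02,  7.81509334e-05]), 'tool_pos': array([ 0.20349465, -0.59069484,  0.4039237 ]), 'ee_rot': array([ 9.86276692e-01,  1.65098934e-01, -1.93219420e-04, -7.69409917e-04]), 'contact_force': array([0.22601758, 0.2543029 , 0.1583851 ]), 'ft_torque': array([-0.01009693, -0.02798685, -0.00465314]), 'grasp_force': 0.0, 'finger_gap': 0.08536300344373816}
scene [ 1.092 -0.141  0.954] [-0.52  0.15 -0.84] nodepth 0.004173177083333333
stand 0.58 [297, 242, 75, 85] [0.616 0.017 0.016] zmax 0.122
stand 0.56 [321, 349, 72, 75] [0.815 0.001 0.014] zmax 0.055
core 0.86 [320, 233, 25, 45] [0.608 0.013 0.111] zmax 0.128
core 0.79 [239, 262, 41, 61] [ 0.659 -0.125  0.135] zmax 0.148
core 0.76 [381, 216, 35, 62] [0.626 
[... 1408 characters left out ...]
] zmax 0.158
rack 0.77 [408, 210, 62, 69] [ 0.527 -0.287  0.115] zmax 0.153
rack 0.47 [386, 304, 48, 48] [ 0.351 -0.227  0.005] zmax 0.052
tray 0.82 [144, 188, 69, 86] [0.612 0.318 0.006] zmax 0.062
jar_l 0.91 [234, 274, 23, 20] [0.467 0.149 0.064] zmax 0.069
jar_l 0.79 [361, 233, 21, 28] [ 0.538 -0.142  0.063] zmax 0.069
squeeze 0.73 [227, 135, 30, 41] [0.759 0.144 0.11 ] zmax 0.142
carton 0.86 [307, 292, 60, 46] [ 0.388 -0.055  0.052] zmax 0.06
carton 0.53 [287, 209, 20, 31] [0.59  0.025 0.107] zmax 0.128
cup 0.86 [364, 138, 37, 38] [ 0.777 -0.193  0.007] zmax 0.082
turner 0.69 [168, 281, 31, 120] [0.347 0.307 0.005] zmax 0.021
bowl 0.85 [388, 304, 44, 48] [ 0.351 -0.227  0.005] zmax 0.052
```

View pics/scene.png

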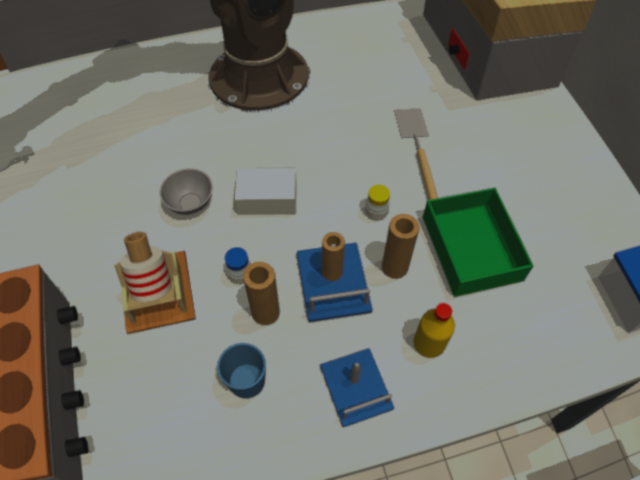

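View pics/top.png

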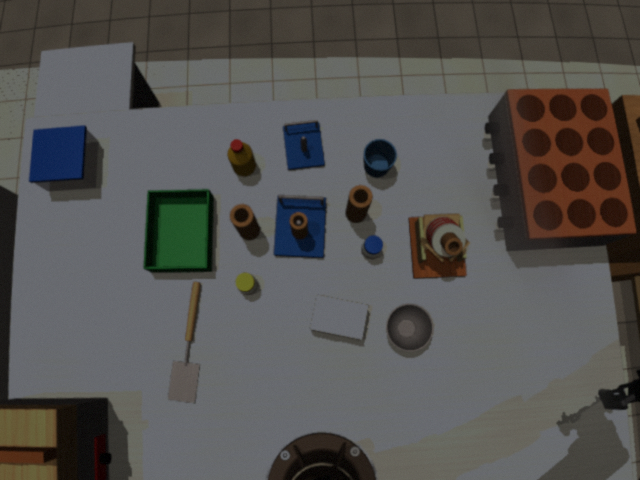

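The scene shows the small core on the large blue stand at scene (333,255) / top (299,225). The two taller tubes, at scene (400,245) and (262,293), are look-alikes, and the small stand is at (357,385). The roll leans in the rack at scene (147,270) and the tray is at (475,240). Next I fit the geometry from the depth clouds.

Run:
```python
from h import *
from scipy.optimize import least_squares
C={n:cam(n) for n in("scene","top")}
X={n:cloud(C[n],np.load(n+"_d.npy")) for n in C}; I={n:np.load(n+"_im.npy").astype(int) for n in C}
def sel(n,x,y,r,z0,z1):
    P=X[n]; return (np.hypot(P[...,0]-x,P[...,1]-y)<r)&(P[...,2]>z0)&(P[...,2]<z1)
def cyl(P,p0,a0,r):
    # p0 at reference, axis a ; params: offset in 2 perp dirs, 2 tilts
    a0=a0/np.linalg.norm(a0); e1=np.cross([0,1,0],a0); e1/=np.linalg.norm(e1); e2=np.cross(a0,e1)
    def un(q):
        a=a0+q[2]*e1+q[3]*e2; return p0+q[0]*e1+q[1]*e2,a/np.linalg.norm(a)
    def f(q):
        p,a=un(q); d=P-p; return np.linalg.norm(d-np.outer(d@a,a),axis=1)-r
    s=least_squares(f,[0,0,0,0],loss="soft_l1",f_scale=.002); p,a=un(s.x); return p,a,np.median(abs(f(s.x)))
# table plane check
for n in C: print(n,"table z",np.median(X[n][sel(n,.45,.05,.06,-.02,.02)][:,2]).round(4))
for name,(x,y,r) in dict(core=(.60,.02,.045),coreL=(.59,.135,.05),coreR=(.635,-.115,.05)).items():
    for n in list(C)+["both"]:
        P=np.concatenate([X[m][sel(m,x,y,r,.03,.2)] for m in (C if n=="both" else [n])])
        z=np.percentile(P[:,2],98)
        rr=.02 if name=="core" else .025
        p,a,e=cyl(P[P[:,2]<z-.004],np.array([x,y,.06]),np.array([0,0,1.]),rr)
        print(name,n,len(P),"top",z.round(4),"p",p.round(4),"a",a.round(3),"err",e.round(4))
# blue plate
for n in C:
    im=I[n]; m=(im[...,2]>im[...,0]+40)&(im[...,2]>im[...,1]+25)&sel(n,.60,.02,.13,.005,.03)
    P=X[n][m]; print(n,"plate z",np.median(P[:,2]).round(4),cv2.minAreaRect((P[:,:2]*1000).astype(np.float32)))
    m=(im[...,1]>im[...,0]+30)&(im[...,1]>im[...,2]+20)&sel(n,.6,.32,.16,-.01,.09); P=X[n][m]
    print(n,"tray",cv2.minAreaRect((P[:,:2]*1000).astype(np.float32)),"floor",np.percentile(P[:,2],[10,98]).round(3))
    # guide bar: non-blue between z .045 and .075 around stand, away from core
    m=sel(n,.60,.02,.11,.05,.075)&~sel(n,.60,.02,.035,0,.2); P=X[n][m]; print("bar",len(P),np.median(P,0).round(3) if len(P) else "", cv2.minAreaRect((P[:,:2]*1000).astype(np.float32)) if len(P)>4 else "")
    # roll & rack
    m=(im[...,0]>im[...,2]+40)&(im[...,0]<im[...,1]*3)&sel(n,.56,-.3,.13,-.01,.012); 
    m=sel(n,.6,-.30,.14,.003,.02); P=X[n][m]; print("rack board",len(P),np.median(P[:,2]).round(4),cv2.minAreaRect((P[:,:2]*1000).astype(np.float32)))
```

```text
scene table z 0.0019
top table z 0.0005
core scene 938 top 0.1283 p [0.5901 0.0204 0.06  ] a [ 0.024 -0.01   1.   ] err 0.0009
core top 399 top 0.1289 p [0.5946 0.0222 0.06  ] a [-0.026  0.002  1.   ] err 0.0016
core both 1337 top 0.1285 p [0.5906 0.0206 0.06  ] a [ 0.015 -0.016  1.   ] err 0.0015
coreL scene 1584 top 0.1488 p [0.6044 0.141  0.06  ] a [ 0.02  -0.013  1.   ] err 0.0011
coreL top 690 top 0.1489 p [0.6059 0.1439 0.06  ] a [-0.009 -0.008  1.   ] err 0.002
coreL both 2274 top 0.1488 p [0.6047 0.1414 0.06  ] a [ 0.014 -0.013  1.   ] err 0.0015
coreR scene 1634 top 0.1488 p [ 0.6353 -0.1191  0.06  ] a [0.023 0.    1.   ] err 0.0012
coreR top 716 top 0.1491 p [ 0.6355 -0.1157  0.06  ] a [-0.013 -0.007  1.   ] err 0.002
coreR both 2350 top 0.1489 p [ 0.6352 -0.1185  0.06  ] a [0.013 0.005 1.   ] err 0.0013
scene plate z 0.0166 ((606.4291381835938, 17.74109649658203), (117.20429229736328, 149.77587890625), 84.28190612792969)
scene tray ((583.424072265625, 323.3284912109375), (185.55889892578125, 232.76168823242188), 88.2593994140625) floor [0.005 0.063]
bar 390 [0.661 0.029 0.064] ((647.9508666992188, 47.57740783691406), (53.3231201171875, 173.7140655517578), 21.829078674316406)
rack board 4580 0.0048 ((607.1062622070312, -298.8699951171875), (265.1417236328125, 278.611328125), 10.694258689880371)
top plate z 0.0158 ((604.7599487304688, 20.475055694580078), (116.01885223388672, 139.02023315429688), 84.41184997558594)
top tray ((605.7503662109375, 308.5555419921875), (148.90512084960938, 188.17213439941406), 88.0264892578125) floor [0.003 0.063]
bar 179 [0.665 0.023 0.064] ((647.1968994140625, 55.69449234008789), (53.70785140991211, 182.55653381347656), 23.042661666870117)
rack board 2542 0.0067 ((601.068603515625, -300.9591064453125), (276.6315612792969, 275.07550048828125), 45.07429885864258)
```

```bash
cat >> h.py <<'E'
from scipy.optimize import least_squares
def cyl(P,p0,a0,r):
    a0=np.asarray(a0,float); a0=a0/np.linalg.norm(a0); e1=np.cross([0,1,0],a0); e1/=np.linalg.norm(e1); e2=np.cross(a0,e1)
    def un(q):
        a=a0+q[2]*e1+q[3]*e2; return p0+q[0]*e1+q[1]*e2,a/np.linalg.norm(a)
    def f(q):
        p,a=un(q); d=P-p; return np.linalg.norm(d-np.outer(d@a,a),axis=1)-r
    s=least_squares(f,[0,0,0,0],loss="soft_l1",f_scale=.002); p,a=un(s.x); return p,a,np.median(abs(f(s.x)))
def qdown(yaw,axis=(0,0,1)):
    """tool z = -axis, tool x as near as can be to heading yaw"""
    z=-np.asarray(axis,float); z/=np.linalg.norm(z); x=np.array([np.cos(yaw),np.sin(yaw),0]); x-=x@z*z; x/=np.linalg.norm(x)
    return R.from_matrix(np.column_stack([x,np.cross(z,x),z]))
def plan(grasp,Rt,off=.155,st=None):
    """turn first (units of 8deg), then shift (units of 50mm, new tool axes) to bring grasp point to 'grasp'"""
    st=st or sensors.state(); R0=R.from_quat(st["ee_rot"]); m=Rt.as_matrix(); t=np.asarray(grasp)-off*m[:,2]
    rv=(R0.inv()*Rt).as_rotvec(degrees=True)/8; sh=m.T@(t-st["tool_pos"])/.05
    print("turn",rv.round(3),"shift",sh.round(3),"tcp target",t.round(4)); return rv,sh
E
python3 - <<'E'
from h import *
for n in("scene","top"):
    c=cam(n); X=cloud(c,np.load(n+"_d.npy")); im=np.load(n+"_im.npy")
    hsv=cv2.cvtColor(im,cv2.COLOR_RGB2HSV).astype(int)
    near=np.hypot(X[...,0]-.57,X[...,1]+.3)<.16
    b=near&(hsv[...,1]>120)&(hsv[...,0]<20)&(X[...,2]>.002)&(X[...,2]<.03); P=X[b]
    print(n,"board",b.sum(),np.median(P[:,2]).round(4),cv2.minAreaRect((P[:,:2]*1000).astype(np.float32)))
    a=np.array([-.5,0,.866]); p=np.array([.555,-.302,.10])
    lab=near&(X[...,2]>.05)&(((hsv[...,1]<70)&(hsv[...,2]>100))|((hsv[...,0]>165)|(hsv[...,0]<5))&(hsv[...,1]>120))
    P=X[lab]; P=P[np.linalg.norm(P-p,axis=1)<.08]
    for k in range(3):
        p,a,e=cyl(P,p,a,.038); d=P-p; h=d@a; rad=np.linalg.norm(d-np.outer(h,a),axis=1); P=P[abs(rad-.038)<.006]
    print(" paper",len(P),p.round(4),a.round(3),e.round(4),"tilt",np.degrees(np.arccos(a[2])).round(1),"az",np.degrees(np.arctan2(a[1],a[0])).round(1))
    Q=X[near&(X[...,2]>.08)]; d=Q-p; h=d@a; rad=np.linalg.norm(d-np.outer(h,a),axis=1)
    col=(rad<.028)&(h>0); print(" collar",col.sum(),"h top",np.percentile(h[col],99).round(3)); top=p+a*np.percentile(h[col],98); print(" topcentre",top.round(4),"foot",(top-.11*a).round(4))
    k=col&(h>np.percentile(h[col],98)-.035)&(h<np.percentile(h[col],98)-.004)
    p2,a2,e2=cyl(Q[k],top-.018*a,a,.02); print(" collar fit",k.sum(),p2.round(4),a2.round(3),e2.round(4))
for yaw in (0.33,-.1): plan([.49,.0,.28],qdown(yaw))
E
```

```text
scene board 1763 0.0118 ((540.60693359375, -310.8948974609375), (128.89308166503906, 149.81295776367188), 89.18504333496094)
 paper 1235 [ 0.5429 -0.3111  0.093 ] [-0.514  0.002  0.858] 0.001 tilt 30.9 az 179.8
 collar 785 h top 0.069
 topcentre [ 0.5074 -0.311   0.1524] foot [ 0.5639 -0.3112  0.058 ]
 collar fit 422 [ 0.5179 -0.3102  0.1377] [-0.466  0.033  0.884] 0.001
top board 1284 0.0108 ((541.1929931640625, -308.24957275390625), (127.76811981201172, 147.1348876953125), 89.11682891845703)
 paper 311 [ 0.5432 -0.3112  0.0931] [-0.705 -0.05   0.707] 0.0024 tilt 45.0 az -175.9
 collar 290 h top 0.068
 topcentre [ 0.4955 -0.3146  0.1409] foot [ 0.5731 -0.3091  0.0631]
 collar fit 114 [ 0.5014 -0.323   0.1207] [-0.3    0.314  0.901] 0.0037
turn [ 0.001 -0.     0.012] shift [ 9.249 -9.325 -0.606] tcp target [0.49  0.    0.435]
turn [ 1.000e-03 -0.000e+00  3.092e+00] shift [  4.52  -12.332  -0.606] tcp target [0.49  0.    0.435]
```

{"api": "apply_moves", "payload": {"deltas": [[[1,0,0,0,0,0,0.775],[1,0,0,0,0,0,0.775],[1,0,0,0,0,0,0.775],[1,0,0,0,0,0,0.775]]]}}

```text
t: 1.6
tool_pos: [0.2036, -0.5909, 0.4047]
ee_rot: [0.999, -0.053, 0.0, 0.0]
contact_force: [-0.3, -0.1, 0.1]
finger_gap: 0.0852
grasp_force: 0.0
```

{"api": "apply_moves", "payload": {"deltas": [[[1,0.3,-0.8,0,0,0,0],[1,0.3,-0.8,0,0,0,0],[1,0.3,-0.8,0,0,0,0],[1,0.3,-0.8,0,0,0,0],[1,0.3,-0.8,0,0,0,0],[1,0.3,-0.8,0,0,0,0],[1,0.3,-0.8,0,0,0,0],[1,0.3,-0.8,0,0,0,0],[1,0.3,-0.8,0,0,0,0],[1,0.3,-0.8,0,0,0,0],[1,0.3,-0.8,0,0,0,0],[1,0.3,-0.8,0,0,0,0]]]}}

```text
t: 2.8
tool_pos: [0.4316, -0.1299, 0.4051]
ee_rot: [0.999, -0.051, 0.0, 0.0]
contact_force: [0.7, -0.2, -0.2]
finger_gap: 0.0854
grasp_force: 0.0
```

{"api": "apply_moves", "payload": {"deltas": [[[1,0.3,-0.9,0,0,0,0],[1,0.3,-0.9,0,0,0,0],[1,0.3,-0.9,0,0,0,0],[1,0,0,0,0,0,0],[1,0,0,0,0,0,0]]]}}

```text
t: 3.3
tool_pos: [0.4897, -0.0008, 0.4046]
ee_rot: [0.999, -0.049, -0.0, -0.0]
contact_force: [0.4, -0.9, -0.8]
finger_gap: 0.0856
grasp_force: 0.0
```

```bash
cat > w.py <<'E'
from h import *
def snap(tag):
    st=sensors.state(); im,d=vision.read_camera("wrist"); cv2.imwrite(f"pics/{tag}.png",im[...,::-1]); c=cam("wrist",st)
    np.savez(tag,im=im,d=d,pos=st["tool_pos"],q=st["ee_rot"]); return st,im,d,c,cloud(c,d)
E
python3 - <<'E'
from w import *
st,im,d,c,X=snap("w1"); print(st["t"],st["tool_pos"],st["ee_rot"],st["dq"].round(3)); print(np.array(vision.camera_info("wrist")["mount"]).round(3),c[0])
print((d==0).mean()); print([ (r["score"],r["rect"]) for r in look_for("wrist","core")])
print(proj(c,np.array([[.592,.0205,.125],[.604,.141,.15],[.635,-.118,.15]])))
E
```

```text
3.3 [ 0.48968879 -0.00080172  0.40459493] [ 9.98792334e-01 -4.91310801e-02 -1.03169911e-04 -1.81843890e-05] [ 0.036 -0.012  0.035  0.019  0.005  0.002  0.01 ]
[[-0.    -0.946 -0.323  0.083]
 [ 1.    -0.    -0.001 -0.   ]
 [ 0.001 -0.323  0.946  0.032]
 [ 0.     0.     0.     1.   ]] (380.9801814813109, 380.9801814813109, 321.76991278208226, 241.83010118097502)
0.0038346354166666667
[(0.81, [14.0, 35.6, 168.1, 98.2]), (0.71, [409.6, 0.4, 138.4, 60.4]), (0.68, [128.5, 211.5, 70.1, 64.0]), (0.61, [238.3, 51.9, 71.8, 66.5])]
[[271.05889197  84.30915592]
 [ 53.40192639  86.43278753]
 [518.90032278 -29.45011461]]
```

View pics/w1.png

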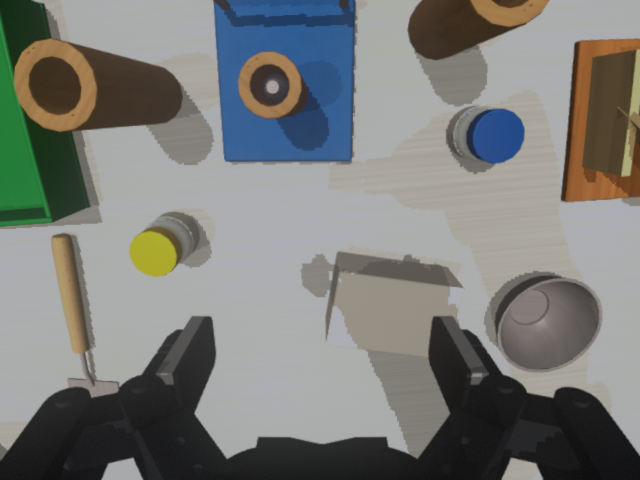

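The wrist view shows the target core's ring at (272,85) with the spindle tip inside it. That matches the projected estimate of (271,84). The tall look-alikes are at (48,85) and (510,0).

```bash
cat >> w.py <<'E'
def ring(c,d,X,xy,z,dz=.006,r=.03):
    m=(np.hypot(X[...,0]-xy[0],X[...,1]-xy[1])<r)&(abs(X[...,2]-z)<dz); P=X[m]
    f=lambda q: np.hypot(P[:,0]-q[0],P[:,1]-q[1])-q[2]
    s=least_squares(f,[*xy,.016],loss="soft_l1",f_scale=.003); u=np.argwhere(m)[:,::-1]
    return s.x,np.median(P[:,2]),m.sum()
E
python3 - <<'E'
from w import *
st,im,d,c,X=snap("w1b"); print(st["tool_pos"]); print(ring(c,d,X,(.592,.0205),.126))
m=(np.hypot(X[...,0]-.592,X[...,1]-.0205)<.008)&(X[...,2]>.09); print("spindle",m.sum(),X[m].mean(0) if m.any() else "",X[m][:,2].max() if m.any() else 0)
plan([.592,.0205,.19],qdown(-.1))
E
```

```text
[ 0.48919733 -0.00289711  0.40459014]
(array([0.5914896 , 0.02140635, 0.01608572]), np.float64(0.12406621063816306), np.int64(2185))
spindle 477 [0.5915563  0.01978759 0.10372031] 0.1115127286279628
turn [ 0.005  0.002 -0.024] shift [ 1.999 -0.677  1.193] tcp target [0.592  0.0205 0.345 ]
```

{"api": "apply_moves", "payload": {"deltas": [[[1,0.5,-0.17,0.3,0,0,0],[1,0.5,-0.17,0.3,0,0,0],[1,0.5,-0.17,0.3,0,0,0],[1,0.5,-0.17,0.3,0,0,0],[1,0,0,0,0,0,0],[1,0,0,0,0,0,0]]]}}

```text
t: 4.05
tool_pos: [0.5922, 0.0206, 0.3442]
ee_rot: [0.999, -0.051, -0.001, 0.0]
contact_force: [0.1, -0.5, 0.4]
finger_gap: 0.0858
grasp_force: 0.0
```

Run:
```python
from w import *
st,im,d,c,X=snap("w2"); print(st["t"],st["tool_pos"]); q,z,n=ring(c,d,X,(.592,.0205),.126); print(q,z,n)
m=(np.hypot(X[...,0]-.592,X[...,1]-.0205)<.009)&(X[...,2]>.1); print("spindle",m.sum(),X[m].mean(0) if m.any() else "",X[m][:,2].max() if m.any() else 0)
plan([q[0],q[1],.103],qdown(-.1))
```

```text
4.05 [0.59215112 0.02063813 0.34421264]
[0.59298414 0.0218191  0.01605779] 0.1238869792734747 2613
spindle 313 [0.59332291 0.0217751  0.11064095] 0.2528781411258244
turn [ 0.005  0.005 -0.02 ] shift [ 0.021 -0.025  1.736] tcp target [0.593  0.0218 0.258 ]
```

{"api": "apply_moves", "payload": {"deltas": [[[1,0,-0.02,0.45,0,0,0],[1,0,0,0.45,0,0,0],[1,0,0,0.45,0,0,0],[1,0,0,0.38,0,0,0],[1,0,0,0,0,0,0],[-1,0,0,0,0,0,0],[-1,0,0,0,0,0,0],[-1,0,0,0,0,0,0],[-1,0,0,0,0,0,0],[-1,0,0,0,0,0,0],[-1,0,0,0,0,0,0],[-1,0,0,0,0,0,0]]], "force": 25}}

```text
t: 5.3
tool_pos: [0.593, 0.0227, 0.2596]
ee_rot: [0.999, -0.051, 0.001, 0.0]
contact_force: [-1.1, -1.0, 6.0]
finger_gap: 0.0393
grasp_force: 24.6
```

{"api": "apply_moves", "payload": {"deltas": [[[-1,0,0,-0.2,0,0,0],[-1,0,0,-0.3,0,0,0],[-1,0,0,-0.4,0,0,0],[-1,0,0,-0.45,0,0,0],[-1,0,0,-0.45,0,0,0],[-1,0,0,-0.45,0,0,0],[-1,0,0,-0.45,0,0,0],[-1,0,0,-0.45,0,0,0],[-1,0,0,-0.35,0,0,0],[-1,0,0,0,0,0,0],[-1,0,0,0,0,0,0]]]}}

```text
t: 6.4
tool_pos: [0.5923, 0.023, 0.4335]
ee_rot: [0.999, -0.05, 0.0, -0.0]
contact_force: [-0.1, -0.4, -1.5]
finger_gap: 0.0393
grasp_force: 25.3
```

Run:
```python
from w import *
st,im,d,c,X=snap("w3"); print(st["t"],st["tool_pos"],st["finger_gap"],st["grasp_force"])
i,dt=vision.read_camera("top"); ct=cam("top"); Y=cloud(ct,dt)
m=(np.hypot(Y[...,0]-.592,Y[...,1]-.02)<.05)&(Y[...,2]>.06)&(Y[...,2]<.20); print(Y[m].min(0) if m.any() else None,m.sum())
i,dt=vision.read_camera("scene"); cv2.imwrite("pics/s3.png",cv2.resize(i[130:380,200:520,::-1],None,fx=2,fy=2))
plan([.600,.312,.26],qdown(-.1))
```

```text
6.4 [0.59230365 0.02303461 0.43350002] 0.03928499917382949 25.309403222054243
None 0
turn [ 0.003  0.012 -0.007] shift [-0.422 -5.768  0.344] tcp target [0.6   0.312 0.415]
```

View pics/s3.png

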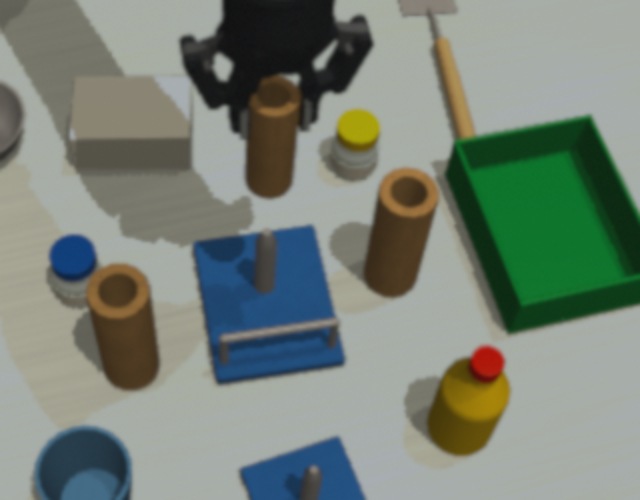

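The core is held, and the bare spindle shows at crop (265,262). Next it goes to the tray.

{"api": "apply_moves", "payload": {"deltas": [[[-1,-0.02,-0.4,0,0,0,0],[-1,-0.05,-0.66,0,0,0,0],[-1,-0.05,-0.66,0,0,0,0],[-1,-0.05,-0.66,0,0,0,0],[-1,-0.05,-0.66,0,0,0,0],[-1,-0.05,-0.66,0,0,0,0],[-1,-0.05,-0.66,0,0,0,0],[-1,-0.05,-0.66,0,0,0,0],[-1,-0.05,-0.45,0,0,0,0],[-1,0,-0.25,0,0,0,0],[-1,0,0,0,0,0,0],[-1,0,0,0,0,0,0]]]}}

```text
t: 7.75
tool_pos: [0.6009, 0.3084, 0.4326]
ee_rot: [0.999, -0.051, -0.0, 0.001]
contact_force: [-0.5, 0.0, 0.0]
finger_gap: 0.0394
grasp_force: 25.3
```

{"api": "apply_moves", "payload": {"deltas": [[[-1,0,0,0.3,0,0,0],[-1,0,0,0.5,0,0,0],[-1,0,0,0.5,0,0,0],[-1,0,0,0.5,0,0,0],[-1,0,0,0.5,0,0,0],[-1,0,0,0.5,0,0,0],[-1,0,0,0.4,0,0,0],[-1,0,0,0.2,0,0,0],[-1,0,0,0.1,0,0,0],[-1,0,0,0.06,0,0,0],[-1,0,0,0,0,0,0],[-1,0,0,0,0,0,0]]]}}

```text
t: 8.95
tool_pos: [0.6008, 0.3097, 0.2562]
ee_rot: [0.999, -0.051, 0.001, -0.0]
contact_force: [0.5, 0.0, 0.5]
finger_gap: 0.0397
grasp_force: 25.3
```

{"api": "apply_moves", "payload": {"deltas": [[[-1,0,0,0.04,0,0,0],[-1,0,0,0.04,0,0,0],[-1,0,0,0.03,0,0,0],[-1,0,0,0,0,0,0]]]}}

```text
t: 9.35
tool_pos: [0.6006, 0.3096, 0.2497]
ee_rot: [0.999, -0.051, 0.0, -0.0]
contact_force: [-0.1, -0.4, -0.6]
finger_gap: 0.0392
grasp_force: 25.4
```

{"api": "apply_moves", "payload": {"deltas": [[[-1,0,0,0.03,0,0,0],[-1,0,0,0.03,0,0,0],[-1,0,0,0,0,0,0]]]}}

```text
t: 9.65
tool_pos: [0.6011, 0.3093, 0.2494]
ee_rot: [0.999, -0.051, 0.001, -0.0]
contact_force: [-4.4, -4.7, 20.3]
finger_gap: 0.0394
grasp_force: 25.4
```

Contact: the core is down on the tray floor. I back off slightly, open, and lift.

{"api": "apply_moves", "payload": {"deltas": [[[-1,0,0,-0.04,0,0,0],[-0.4,0,0,0,0,0,0],[0.2,0,0,0,0,0,0],[0.7,0,0,0,0,0,0],[1,0,0,0,0,0,0],[1,0,0,0,0,0,0],[1,0,0,-0.2,0,0,0],[1,0,0,-0.4,0,0,0],[1,0,0,-0.6,0,0,0],[1,0,0,-0.8,0,0,0],[1,0,0,-0.8,0,0,0],[1,0,0,-0.4,0,0,0]]]}}

```text
t: 10.85
tool_pos: [0.6007, 0.31, 0.4138]
ee_rot: [0.999, -0.05, 0.002, -0.002]
contact_force: [-0.7, 0.1, 0.7]
finger_gap: 0.0853
grasp_force: 0.0
```

Run:
```python
from w import *
st,im,d,c,X=snap("w4"); print(st["t"],st["tool_pos"])
q,z,n=ring(c,d,X,(.601,.31),.115,dz=.01); print("core top in tray",q,z,n)
# roll axis; view pose above roll
a=np.array([-.5,.007,.866]); a/=np.linalg.norm(a)
plan(np.array([.515,-.31,.14])+.09*a,qdown(0,a)); plan([.593,.022,.25],qdown(-.1))
```

```text
10.85 [0.60071072 0.31004526 0.41375313]
core top in tray [0.60071142 0.30963279 0.01604054] 0.1137913339378836 1559
turn [ 0.098  3.699 -0.732] shift [-4.301 12.361 -0.891] tcp target [ 0.3925 -0.3083  0.3522]
turn [-0.038 -0.049 -0.008] shift [0.416 5.754 0.222] tcp target [0.593 0.022 0.405]
```

The core stands in the tray with its top at z 0.114. Now I measure the bare spindle on the way.

{"api": "apply_moves", "payload": {"deltas": [[[1,0.03,0.5,0,0,0,0],[1,0.04,0.6,0,0,0,0],[1,0.05,0.7,0,0,0,0],[1,0.05,0.7,0,0,0,0],[1,0.05,0.7,0,0,0,0],[1,0.05,0.7,0,0,0,0],[1,0.05,0.7,0,0,0,0],[1,0.05,0.6,0,0,0,0],[1,0.03,0.4,0,0,0,0],[1,0,0.15,0,0,0,0],[1,0,0,0,0,0,0],[1,0,0,0,0,0,0]]]}}

```text
t: 12.1
tool_pos: [0.5913, 0.0231, 0.4089]
ee_rot: [0.999, -0.05, 0.0, -0.0]
contact_force: [-0.1, 0.1, 0.8]
finger_gap: 0.0854
grasp_force: 0.0
```

```bash
cat >> w.py <<'E'
def spindle(X,xy=(.592,.021)):
    near=np.hypot(X[...,0]-xy[0],X[...,1]-xy[1])<.02
    m=near&(X[...,2]>.022)&(X[...,2]<.088); p,a,e=cyl(X[m],np.array([*xy,.05]),[0,0,1.],.010)
    t=near&(X[...,2]>.107)&(X[...,2]<.12); print("shaft",m.sum(),p.round(4),a.round(3),e.round(4),"tip",t.sum(),X[t].mean(0).round(4) if t.any() else "")
E
python3 - <<'E'
from w import *
st,im,d,c,X=snap("w5"); print(st["t"],st["tool_pos"]); spindle(X)
for n in("scene","top"):
    i,dt=vision.read_camera(n); cc=cam(n); spindle(cloud(cc,dt))
a=np.array([-.5,.007,.866]); a/=np.linalg.norm(a)
plan(np.array([.515,-.31,.14])+.11*a,qdown(0,a))
E
```

```text
12.1 [0.59131706 0.02305396 0.40893601]
shaft 368 [0.5919 0.0222 0.05  ] [-0.002 -0.001  1.   ] 0.0001 tip 115 [0.5926 0.0219 0.1088]
shaft 183 [0.59   0.0204 0.05  ] [ 0.006 -0.003  1.   ] 0.0005 tip 28 [0.5921 0.0198 0.1107]
shaft 0 [0.592 0.021 0.05 ] [0. 0. 1.] nan tip 0 
turn [ 0.124  3.75  -0.708] shift [-4.037  6.621 -1.362] tcp target [ 0.3825 -0.3081  0.3695]
  return _methods._mean(a, axis=axis, dtype=dtype,
  ret = ret.dtype.type(ret / rcount)
```

View pics/w5.png

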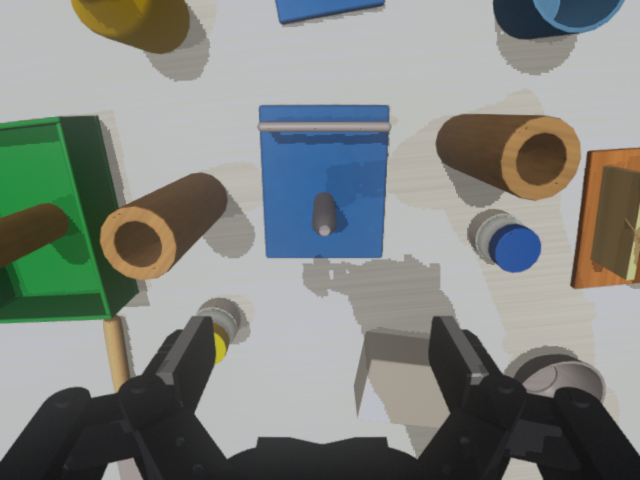

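The spindle's foot stands near wrist pixel (322,200) and its tip at (324,229), which gives an axis of about (0.592, 0.022), upright. Next is the roll.

{"api": "apply_moves", "payload": {"deltas": [[[1,0,0,0,0.02,0.625,-0.118],[1,0,0,0,0.02,0.625,-0.118],[1,0,0,0,0.02,0.625,-0.118],[1,0,0,0,0.02,0.625,-0.118],[1,0,0,0,0.02,0.625,-0.118],[1,0,0,0,0.02,0.625,-0.118],[1,0,0,0,0,0,0]]]}}

```text
t: 12.95
tool_pos: [0.5905, 0.0226, 0.4085]
ee_rot: [0.966, 0.001, 0.259, 0.005]
contact_force: [-0.7, -0.2, -0.8]
finger_gap: 0.0854
grasp_force: 0.0
```

{"api": "apply_moves", "payload": {"deltas": [[[1,-0.2,0.33,-0.07,0,0,0],[1,-0.4,0.66,-0.136,0,0,0],[1,-0.4,0.66,-0.136,0,0,0],[1,-0.4,0.66,-0.136,0,0,0],[1,-0.4,0.66,-0.136,0,0,0],[1,-0.4,0.66,-0.136,0,0,0],[1,-0.4,0.66,-0.136,0,0,0],[1,-0.4,0.66,-0.136,0,0,0],[1,-0.4,0.66,-0.136,0,0,0],[1,-0.4,0.66,-0.136,0,0,0],[1,-0.2,0.33,-0.07,0,0,0],[1,0,0,0,0,0,0]]]}}

```text
t: 14.15
tool_pos: [0.3821, -0.311, 0.3707]
ee_rot: [0.966, -0.002, 0.259, 0.004]
contact_force: [0.6, -0.3, -0.9]
finger_gap: 0.0852
grasp_force: 0.0
```

```bash
cat >> w.py <<'E'
def rollfit(im,d,X,p=(.515,-.31,.14),a=(-.5,.007,.866)):
    """axis, top-face centre from wrist view"""
    p=np.array(p,float); a=np.array(a,float); a/=np.linalg.norm(a); Q=X[(np.linalg.norm(X-p,axis=2)<.11)&(d>0)]
    for k in range(4):
        h=(Q-p)@a; r=np.linalg.norm(Q-p-np.outer(h,a),axis=1)
        s=((abs(r-.038)<.006)&(h<-.024)&(h>-.09)); p2,a2,e=cyl(Q[s],p,a,.038); 
        t=(r<.021)&(r>.011)&(h>.008)&(h<.03); f=(r>.024)&(r<.036)&(abs(h+.022)<.012)
        # planes
        def plane(P):
            c0=P.mean(0); n=np.linalg.svd(P-c0)[2][2]; n=n*np.sign(n@a); return c0,n
        if k==0: a=a2; p=p2
    ct,nt=plane(Q[t]); print("paper cyl",s.sum(),p2.round(4),a2.round(3),e.round(4)); print("collar top face",t.sum(),ct.round(4),nt.round(3),"h",((ct-p)@a).round(4))
    if f.sum()>20: cf,nf=plane(Q[f]); print("paper top face",f.sum(),cf.round(4),nf.round(3),"h",((cf-p)@a).round(4))
    return p2,a2,ct,nt
E
python3 - <<'E'
from w import *
st,im,d,c,X=snap("w6"); print(st["t"],st["tool_pos"],R.from_quat(st["ee_rot"]).as_matrix()[:,2].round(3)); rollfit(im,d,X)
E
```

```text
14.15 [ 0.3820518  -0.31101095  0.37065915] [ 0.5   -0.009 -0.866]
paper cyl 3781 [ 0.5096 -0.3101  0.1367] [-0.59   0.007  0.808] 0.0025
collar top face 1070 [ 0.5097 -0.3087  0.1489] [-0.504  0.007  0.864] h 0.0101
paper top face 3139 [ 0.5366 -0.3105  0.1189] [-0.513  0.     0.858] h -0.0298
```

View pics/w6.png

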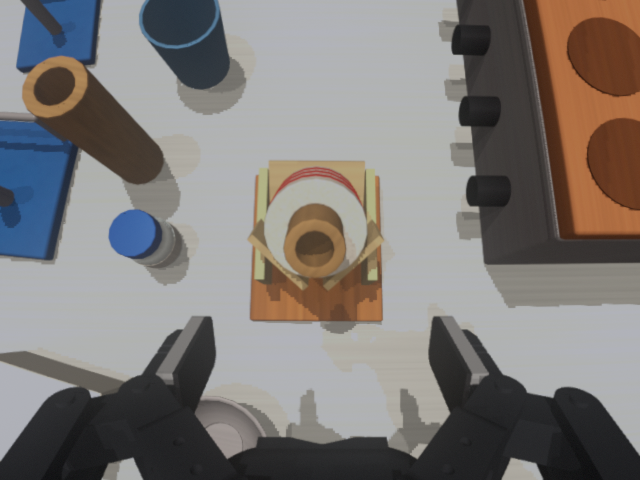

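The collar ring is at (316,245), the paper face is behind it, and the normals agree with a 30° lean. I refine the ring centre with a circle fit in its plane.

```bash
cat >> w.py <<'E'
def collar(X,d,p,a,R1=.026,dz=.005,show=True):
    """centre of the collar's top face; p = guess of it, a = axis"""
    p=np.array(p,float); a=np.array(a,float); a/=np.linalg.norm(a); e1=np.cross(a,[0,1,0]); e1/=np.linalg.norm(e1); e2=np.cross(a,e1)
    for k in range(3):
        D=X-p; h=D@a; u=D@e1; v=D@e2; r=np.hypot(u,v); m=(d>0)&(r<R1)&(abs(h)<dz)
        s=least_squares(lambda q: np.hypot(u[m]-q[0],v[m]-q[1])-.016,[0,0],loss="soft_l1",f_scale=.003)
        p=p+s.x[0]*e1+s.x[1]*e2+np.median(h[m])*a
    P=X[m]; n=np.linalg.svd(P-P.mean(0))[2][2]; n=n*np.sign(n@a)
    if show: print("collar top",m.sum(),p.round(4),"normal",n.round(3))
    return p,n
E
python3 - <<'E'
from w import *
z=np.load("w6.npz"); st=dict(tool_pos=z["pos"],ee_rot=z["q"]); c=cam("wrist",st); X=cloud(c,z["d"])
a=np.array([-.5,.007,.866]); a/=np.linalg.norm(a)
p,n=collar(X,z["d"],[.5097,-.3087,.149],a); print(proj(c,p))
a=(a+n); a/=np.linalg.norm(a); print("a",a,"grip",p-.018*a,"foot",p-.11*a)
plan(p-.018*a+.05*a,qdown(0,a)); plan(p-.018*a,qdown(0,a))
E
```

```text
collar top 2008 [ 0.5119 -0.3083  0.1501] normal [-0.495  0.008  0.869]
[314.34259326 247.51021918]
a [-0.49753253  0.00744582  0.86741336] grip [ 0.52083354 -0.30843125  0.13447345] foot [ 0.56660653 -0.30911627  0.05467142]
turn [ 0.001 -0.019 -0.033] shift [ 0.037 -0.057  1.372] tcp target [ 0.4188 -0.3069  0.3123]
turn [ 0.001 -0.019 -0.033] shift [ 0.037 -0.057  2.372] tcp target [ 0.4437 -0.3073  0.2689]
```

{"api": "apply_moves", "payload": {"deltas": [[[1,0,-0.06,0.3,0,0,0],[1,0,0,0.4,0,0,0],[1,0,0,0.4,0,0,0],[1,0,0,0.27,0,0,0],[1,0,0,0,0,0,0],[1,0,0,0,0,0,0]]]}}

```text
t: 14.8
tool_pos: [0.4184, -0.3047, 0.3119]
ee_rot: [0.966, 0.001, 0.259, 0.004]
contact_force: [0.8, -0.1, -0.6]
finger_gap: 0.0854
grasp_force: 0.0
```

Run:
```python
from w import *
st,im,d,c,X=snap("w7"); print(st["t"],st["tool_pos"])
a=np.array([-.4985,.007,.8665]); a/=np.linalg.norm(a)
p,n=collar(X,d,[.512,-.3083,.150],a); print("grip",p-.018*a)
plan(p-.018*a,qdown(0,a))
```

```text
14.8 [ 0.41844795 -0.3046852   0.31186512]
collar top 3754 [ 0.5121 -0.3083  0.1502] normal [-0.492  0.007  0.871]
grip [ 0.52103    -0.30838528  0.13461478]
turn [ 0.007 -0.014 -0.001] shift [0.012 0.037 1.005] tcp target [ 0.4437 -0.3073  0.269 ]
```

{"api": "apply_moves", "payload": {"deltas": [[[1,0,0.04,0.2,0,0,0],[1,0,0,0.3,0,0,0],[1,0,0,0.3,0,0,0],[1,0,0,0.2,0,0,0],[1,0,0,0,0,0,0],[1,0,0,0,0,0,0]]], "force": 25}}

```text
t: 15.45
tool_pos: [0.4425, -0.3084, 0.2683]
ee_rot: [0.966, 0.0, 0.259, 0.005]
contact_force: [0.5, -0.5, 0.3]
finger_gap: 0.0851
grasp_force: 0.0
```

{"api": "apply_moves", "payload": {"deltas": [[[0.3,0,0,0,0,0,0],[0,0,0,0,0,0,0],[-0.2,0,0,0,0,0,0],[-1,0,0,0,0,0,0],[-1,0,0,0,0,0,0],[-1,0,0,0,0,0,0],[-1,0,0,0,0,0,0]]], "force": 25}}

```text
t: 16.15
tool_pos: [0.4426, -0.3081, 0.2687]
ee_rot: [0.966, 0.0, 0.259, 0.005]
contact_force: [-3.0, 2.8, 6.5]
finger_gap: 0.0397
grasp_force: 24.9
```

{"api": "apply_moves", "payload": {"deltas": [[[-1,0,0,-0.05,0,0,0],[-1,0.01,0,-0.1,0,0,0],[-1,0.02,0,-0.15,0,0,0],[-1,0.02,0,-0.2,0,0,0],[-1,0.02,0,-0.2,0,0,0],[-1,0.02,0,-0.2,0,0,0],[-1,0.02,0,-0.2,0,0,0],[-1,0.02,0,-0.2,0,0,0],[-1,0.02,0,-0.2,0,0,0],[-1,0.02,0,-0.2,0,0,0],[-1,0,0,-0.15,0,0,0],[-1,0,0,0,0,0,0]]]}}

```text
t: 17.35
tool_pos: [0.4033, -0.3078, 0.3536]
ee_rot: [0.966, -0.0, 0.259, 0.006]
contact_force: [0.0, -0.4, -2.0]
finger_gap: 0.0398
grasp_force: 25.7
```

```bash
cat >> w.py <<'E'
def held(st,im,d,X,off=.137):
    """collar top/axis of the held roll in tool coordinates; deviation from tool axis"""
    M=R.from_quat(st["ee_rot"]).as_matrix(); L=(X-st["tool_pos"])@M   # tool coords
    p,n=collar(L,d,[0,0,off],[0,0,-1.],show=False); print("held: top in tool mm",(p*1000).round(1),"normal",n.round(3))
    q=(abs(np.hypot(L[...,0],L[...,1]))<.055)&(L[...,2]>.175)&(L[...,2]<.26)&(d>0); Q=L[q]
    f=(np.hypot(Q[:,0]-p[0],Q[:,1]-p[1])<.034)&(np.hypot(Q[:,0]-p[0],Q[:,1]-p[1])>.024)&(abs(Q[:,2]-p[2]-.04)<.008)
    if f.sum()>30:
        F=Q[f]; F=F[abs(F[:,1])>-1]; nn=np.linalg.svd(F-F.mean(0))[2][2]; nn*=-np.sign(nn[2]); print(" paper face",f.sum(),"z",np.median(F[:,2]).round(4),"n",nn.round(3))
    return p,n
E
python3 - <<'E'
from w import *
st,im,d,c,X=snap("w8"); print(st["t"],st["tool_pos"],st["finger_gap"],st["grasp_force"],st["contact_force"]); held(st,im,d,X)
E
```

```text
17.35 [ 0.40334359 -0.30775683  0.3535779 ] 0.03977122295110668 25.739780254662037 [ 0.02947064 -0.43600022 -2.0306752 ]
held: top in tool mm [  1.7  -0.2 137.3] normal [ 0.011  0.005 -1.   ]
 paper face 4686 z 0.177 n [ 0.     0.008 -1.   ]
```

View pics/w8.png

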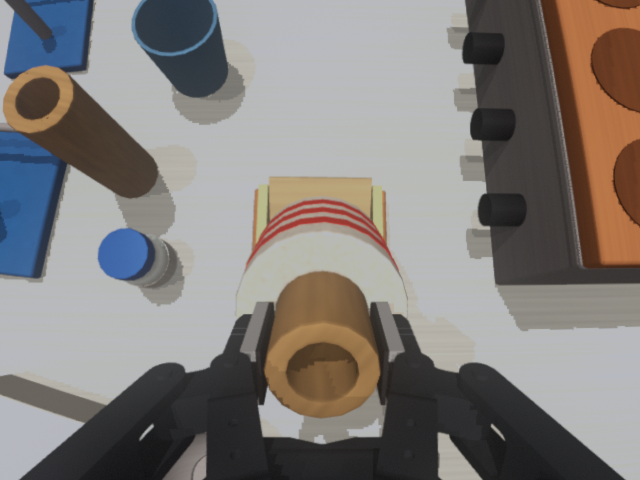

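The roll is held square: collar ring at about (322,370), deviation from the tool axis under 0.5°, grip about 25 N. I raise it clear and set it upright.

{"api": "apply_moves", "payload": {"deltas": [[[-1,0.05,0,-0.087,0,0,0],[-1,0.1,0,-0.173,0,0,0],[-1,0.15,0,-0.26,0,0,0],[-1,0.15,0,-0.26,0,0,0],[-1,0.15,0,-0.26,0,0,0],[-1,0.1,0,-0.173,0,0,0],[-1,0.1,0,-0.173,0,0,0],[-1,0,0,0,0,0,0]]]}}

```text
t: 18.2
tool_pos: [0.404, -0.3069, 0.434]
ee_rot: [0.966, 0.0, 0.26, 0.006]
contact_force: [0.3, 0.6, -1.7]
finger_gap: 0.04
grasp_force: 25.8
```

{"api": "apply_moves", "payload": {"deltas": [[[-1,0,0,0,0,-0.15,0.03],[-1,0,0,0,0,-0.3,0.06],[-1,0,0,0,0,-0.4,0.08],[-1,0,0,0,0,-0.4,0.08],[-1,0,0,0,0,-0.4,0.08],[-1,0,0,0,0,-0.4,0.08],[-1,0,0,0,0,-0.4,0.08],[-1,0,0,0,0,-0.4,0.08],[-1,0,0,0,0,-0.4,0.08],[-1,0,0,0,0,-0.3,0.06],[-1,0,0,0,0,-0.2,0.03],[-1,0,0,0,0,0,0]]]}}

```text
t: 19.4
tool_pos: [0.404, -0.3067, 0.432]
ee_rot: [0.999, -0.05, -0.0, -0.009]
contact_force: [0.4, 0.1, -3.4]
finger_gap: 0.0401
grasp_force: 25.7
```

Run:
```python
from w import *
st,im,d,c,X=snap("w9"); print(st["t"],st["tool_pos"],st["grasp_force"],R.from_quat(st["ee_rot"]).as_matrix()[:,2].round(4)); held(st,im,d,X)
plan([.592,.022,st["tool_pos"][2]-.155],qdown(-.1))
```

```text
19.4 [ 0.40395972 -0.30666689  0.4319761 ] 25.730106965638697 [-0.      0.0184 -0.9998]
held: top in tool mm [  2.   -0.2 137.6] normal [ 0.009  0.004 -1.   ]
 paper face 4691 z 0.1773 n [-0.005  0.009 -1.   ]
turn [-0.129  0.004 -0.004] shift [ 3.088e+00 -6.917e+00  4.000e-03] tcp target [0.592 0.022 0.432]
```

{"api": "apply_moves", "payload": {"deltas": [[[-1,0.045,-0.1,0,-0.06,0,0],[-1,0.09,-0.2,0,-0.07,0,0],[-1,0.134,-0.3,0,0,0,0],[-1,0.179,-0.4,0,0,0,0],[-1,0.179,-0.4,0,0,0,0],[-1,0.179,-0.4,0,0,0,0],[-1,0.179,-0.4,0,0,0,0],[-1,0.179,-0.4,0,0,0,0],[-1,0.179,-0.4,0,0,0,0],[-1,0.179,-0.4,0,0,0,0],[-1,0.179,-0.4,0,0,0,0],[-1,0.179,-0.4,0,0,0,0]]]}}

```text
t: 20.65
tool_pos: [0.5187, -0.1054, 0.4328]
ee_rot: [0.999, -0.05, 0.0, 0.0]
contact_force: [-0.2, -0.9, -2.8]
finger_gap: 0.0398
grasp_force: 25.7
```

{"api": "apply_moves", "payload": {"deltas": [[[-1,0.179,-0.4,0,0,0,0],[-1,0.179,-0.4,0,0,0,0],[-1,0.179,-0.4,0,0,0,0],[-1,0.179,-0.4,0,0,0,0],[-1,0.179,-0.4,0,0,0,0],[-1,0.134,-0.3,0,0,0,0],[-1,0.09,-0.2,0,0,0,0],[-1,0.045,-0.1,0,0,0,0],[-1,0,0,0,0,0,0],[-1,0,0,0,0,0,0]]]}}

```text
t: 21.65
tool_pos: [0.5892, 0.0153, 0.4323]
ee_rot: [0.999, -0.051, -0.001, 0.001]
contact_force: [-0.5, 0.6, -2.1]
finger_gap: 0.0401
grasp_force: 25.7
```

```bash
cat >> w.py <<'E'
def err(st,p,target=(.592,.022)):
    M=R.from_quat(st["ee_rot"]).as_matrix(); ax=-M[:,2]
    w=M@p+st["tool_pos"]; f=w-.11*ax; print("collar xy",w.round(4),"foot",f.round(4),"tool z",M[:,2].round(4))
    e=np.array([target[0]-f[0],target[1]-f[1],0]); print("foot error mm",(e*1000).round(1),"tool shift units",(M.T@e/.05).round(3))
E
python3 - <<'E'
from w import *
st,im,d,c,X=snap("w10"); print(st["t"],st["tool_pos"],st["grasp_force"]); p,n=held(st,im,d,X); err(st,p)
plan([.592,.022,st["tool_pos"][2]-.155],qdown(-.1))
i,dt=vision.read_camera("scene"); np.savez("s10",im=i,d=dt); cv2.imwrite("pics/s10.png",cv2.resize(i[130:380,200:520,::-1],None,fx=2,fy=2))
E
```

```text
21.65 [0.58917051 0.01532262 0.43229552] 25.74692120309919
held: top in tool mm [  2.   -0.2 137.6] normal [ 0.01   0.005 -1.   ]
 paper face 4714 z 0.1773 n [-0.006  0.009 -1.   ]
collar xy [0.591  0.0151 0.2947] foot [0.5909 0.015  0.1847] tool z [-0.0013 -0.0013 -1.    ]
foot error mm [1.1 7.  0. ] tool shift units [ 0.007 -0.142 -0.   ]
turn [ 0.011  0.007 -0.017] shift [ 0.043 -0.143  0.001] tcp target [0.592  0.022  0.4323]
```

View pics/s10.png

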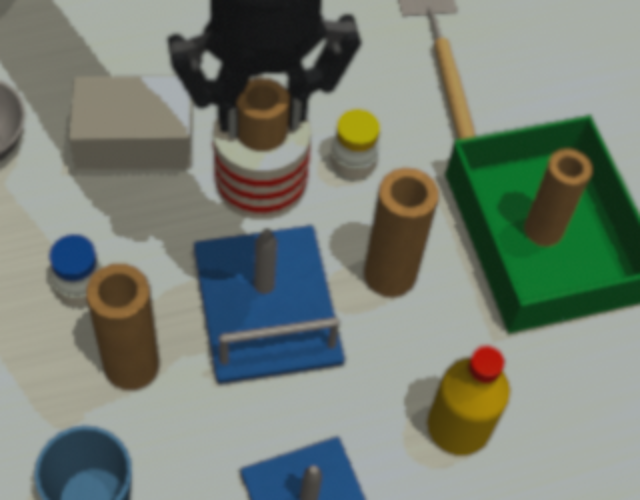

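The roll hangs above the spindle (crop: roll at (262,170), spindle at (265,262)), and the core stands in the tray. I correct by 7 mm in y, lower to just above the tip, and cross-check in the scene camera.

{"api": "apply_moves", "payload": {"deltas": [[[-1,0.007,-0.07,0.1,0,0,0],[-1,0,-0.07,0.2,0,0,0],[-1,0,0,0.3,0,0,0],[-1,0,0,0.3,0,0,0],[-1,0,0,0.2,0,0,0],[-1,0,0,0.1,0,0,0],[-1,0,0,0,0,0,0],[-1,0,0,0,0,0,0]]]}}

```text
t: 22.55
tool_pos: [0.5905, 0.0232, 0.3728]
ee_rot: [0.999, -0.05, -0.0, 0.0]
contact_force: [-0.1, -0.6, -2.6]
finger_gap: 0.04
grasp_force: 25.7
```

Run:
```python
from w import *
st,im,d,c,X=snap("w11"); print(st["t"],st["tool_pos"],st["grasp_force"]); p,n=held(st,im,d,X); err(st,p)
i,dt=vision.read_camera("scene"); Y=cloud(cam("scene"),dt)
foot=st["tool_pos"][2]-.2476
m=(np.hypot(Y[...,0]-.592,Y[...,1]-.02)<.05)&(Y[...,2]>foot+.012)&(Y[...,2]<foot+.064); P=Y[m]
q,a,e=cyl(P,np.array([.592,.022,foot+.035]),[0,0,1.],.038); print("scene roll",m.sum(),q.round(4),a.round(3),e.round(4),"foot",(q-a*(q[2]-foot)/a[2]).round(4),"zmin"); spindle(Y)
```

```text
22.55 [0.59051943 0.02315178 0.37276826] 25.74092219118029
held: top in tool mm [  2.   -0.2 137.7] normal [ 0.009  0.004 -1.   ]
 paper face 4671 z 0.1773 n [-0.003  0.008 -1.   ]
collar xy [0.5925 0.0231 0.2351] foot [0.5925 0.023  0.1251] tool z [-4.e-04 -5.e-04 -1.e+00]
foot error mm [-0.5 -1.   0. ] tool shift units [-0.007  0.021  0.   ]
scene roll 744 [0.5896 0.0223 0.1602] [-0.007 -0.008  1.   ] 0.0005 foot [0.5898 0.0225 0.1252] zmin
shaft 166 [0.59   0.0203 0.05  ] [-0.001  0.01   1.   ] 0.0005 tip 0
```

{"api": "apply_moves", "payload": {"deltas": [[[-1,-0.004,0.026,0.05,0,0,0],[-1,0,0,0.1,0,0,0],[-1,0,0,0.1,0,0,0],[-1,0,0,0.1,0,0,0],[-1,0,0,0.1,0,0,0],[-1,0,0,0.1,0,0,0],[-1,0,0,0.1,0,0,0],[-1,0,0,0,0,0,0]]]}}

```text
t: 23.45
tool_pos: [0.5897, 0.0217, 0.339]
ee_rot: [0.999, -0.05, -0.001, 0.0]
contact_force: [0.6, 0.6, -2.6]
finger_gap: 0.0404
grasp_force: 25.7
```

{"api": "apply_moves", "payload": {"deltas": [[[-1,0,0,0.08,0,0,0],[-1,0,0,0.1,0,0,0],[-1,0,0,0.1,0,0,0],[-1,0,0,0.1,0,0,0],[-1,0,0,0.1,0,0,0],[-1,0,0,0.1,0,0,0],[-1,0,0,0,0,0,0]]]}}

```text
t: 24.15
tool_pos: [0.5898, 0.0216, 0.31]
ee_rot: [0.999, -0.05, -0.001, 0.0]
contact_force: [0.1, 0.4, -3.0]
finger_gap: 0.0397
grasp_force: 25.7
```

{"api": "apply_moves", "payload": {"deltas": [[[-1,0,0,0.1,0,0,0],[-1,0,0,0.1,0,0,0],[-1,0,0,0.1,0,0,0],[-1,0,0,0.1,0,0,0],[-1,0,0,0.1,0,0,0],[-1,0,0,0.1,0,0,0],[-1,0,0,0.08,0,0,0],[-1,0,0,0.05,0,0,0],[-1,0,0,0,0,0,0]]]}}

```text
t: 25.05
tool_pos: [0.5899, 0.0217, 0.274]
ee_rot: [0.999, -0.05, -0.001, 0.0]
contact_force: [-0.5, -0.7, -2.0]
finger_gap: 0.0401
grasp_force: 25.7
```

{"api": "apply_moves", "payload": {"deltas": [[[-1,0,0,0.06,0,0,0],[-1,0,0,0.05,0,0,0],[-1,0,0,0.04,0,0,0],[-1,0,0,0.03,0,0,0],[-1,0,0,0,0,0,0]]]}}

```text
t: 25.55
tool_pos: [0.5898, 0.0217, 0.2651]
ee_rot: [0.999, -0.051, -0.001, 0.0]
contact_force: [-0.2, -0.2, -1.8]
finger_gap: 0.0401
grasp_force: 25.7
```

{"api": "apply_moves", "payload": {"deltas": [[[-1,0,0,0.02,0,0,0],[-1,0,0,0.02,0,0,0],[-1,0,0,0,0,0,0]]]}}

```text
t: 25.85
tool_pos: [0.5899, 0.0217, 0.2633]
ee_rot: [0.999, -0.05, -0.001, 0.0]
contact_force: [0.5, -0.5, -2.5]
finger_gap: 0.0404
grasp_force: 25.7
```

Foot estimate is 15.7 mm and there is still no contact, so I creep on.

{"api": "apply_moves", "payload": {"deltas": [[[-1,0,0,0.02,0,0,0],[-1,0,0,0,0,0,0]]]}}

```text
t: 26.05
tool_pos: [0.5899, 0.0217, 0.2623]
ee_rot: [0.999, -0.05, -0.0, 0.0]
contact_force: [0.3, -0.5, -3.6]
finger_gap: 0.0399
grasp_force: 25.7
```

{"api": "apply_moves", "payload": {"deltas": [[[-1,0,0,0.02,0,0,0],[-1,0,0,0,0,0,0]]]}}

```text
t: 26.25
tool_pos: [0.5901, 0.0218, 0.2617]
ee_rot: [0.999, -0.05, -0.0, 0.0]
contact_force: [0.2, 0.1, 1.1]
finger_gap: 0.0397
grasp_force: 25.9
```

{"api": "apply_moves", "payload": {"deltas": [[[-1,0,0,0.01,0,0,0],[-1,0,0,0,0,0,0]]]}}

```text
t: 26.45
tool_pos: [0.5901, 0.0219, 0.2616]
ee_rot: [0.999, -0.05, 0.0, 0.0]
contact_force: [-1.0, -0.1, 5.6]
finger_gap: 0.0402
grasp_force: 26.0
```

The roll is seated: the force is rising and the tool is no longer descending. I open gradually and retreat straight up.

{"api": "apply_moves", "payload": {"deltas": [[[-1,0,0,-0.01,0,0,0],[0.1,0,0,0,0,0,0],[0.5,0,0,0,0,0,0],[1,0,0,0,0,0,0],[1,0,0,0,0,0,0],[1,0,0,0,0,0,0],[1,0,0,-0.2,0,0,0],[1,0,0,-0.4,0,0,0],[1,0,0,-0.6,0,0,0],[1,0,0,-0.8,0,0,0],[1,0,0,-0.8,0,0,0],[1,0,0,-0.4,0,0,0]]]}}

```text
t: 27.65
tool_pos: [0.5904, 0.0223, 0.426]
ee_rot: [0.999, -0.05, 0.002, -0.0]
contact_force: [0.5, 0.2, -0.1]
finger_gap: 0.0855
grasp_force: 0.0
```

Run:
```python
from w import *
st,im,d,c,X=snap("w12"); print(st["t"],st["tool_pos"],st["finger_gap"]); collar(X,d,[.592,.022,.125],[0,0,1.])
i,dt=vision.read_camera("scene"); cv2.imwrite("pics/s12.png",cv2.resize(i[130:430,100:540,::-1],None,fx=1.8,fy=1.8))
Y=cloud(cam("scene"),dt); m=(np.hypot(Y[...,0]-.592,Y[...,1]-.022)<.05)&(Y[...,2]>.03)&(Y[...,2]<.078); q,a,e=cyl(Y[m],np.array([.592,.022,.05]),[0,0,1.],.038); print(q.round(4),a.round(3),e.round(4))
```

```text
27.65 [0.59036172 0.02229852 0.42602865] 0.08548024982949816
collar top 1428 [0.5916 0.0227 0.1238] normal [ 0.005 -0.004  1.   ]
[0.5889 0.0212 0.05  ] [-0.     0.001  1.   ] 0.0005
```

View pics/s12.png

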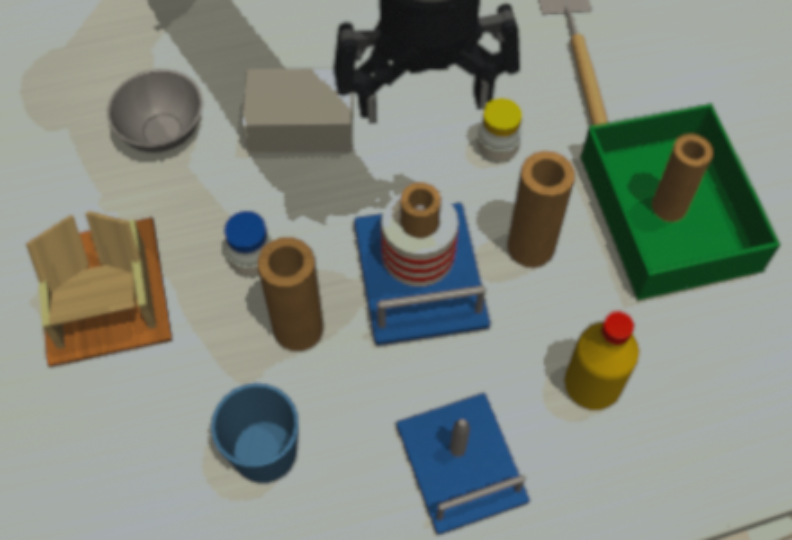

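The roll sits collar up on the large stand at crop (420,230), with its top at z 0.124, the same as the core had when seated. The core is in the tray at (685,175), the bystanders are where they were, and the gripper is clear.

```bash
python3 -c "
from cell import workorder; print(workorder.job_done())"
```

```text
the job is handed in; nothing more can be done
None
```

The job is handed in, though no verdict came back: the empty core stands in the green tray and the new roll is fully down on the large dispenser's spindle, collar up, held at about 25 N until seated, with no bystanders moved, at 28 s of the 67 s limit.

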